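# Park the sensor head and fit its sprung dust cap

### The job

Put the optical sensor away: swing its head round by the crank post, click by click, until the arm points along the long park mark and rests in that click. Then pinch together the two tabs of the sprung dust cap, set the cap flat and fully home in the port on top of the head, and let the tabs spring out under the rim. Leave everything else on the bench where it is.

Things in the scene. Friction and masses are not known exactly. Their poses are not given: they have to be found in the camera images.
- head (a joint): Angle (rad) of the sensor head on its swivel base, about the vertical axis through the port, positive counter-clockwise from above. It clicks every pi/6; 0 is the park click. It starts in a click near -1.05 or -1.57. One more click and a stop lie beyond park. Past half-way it pulls itself into the next click, and stays there when let go; leaving a click takes 2 to 4 N at the crank post.
- port (a point): Centre of the round port's mouth on top of the bare-metal head (barrel 72 mm across), in the plane of the rim, on the swivel axis, 85 mm above the bench; z up. The mouth is 51 mm across inside, its lip 5 mm thick; under the lip is an inner groove 60 mm across and 14 mm high. A seated cap has its flange on the rim, cap_grip then 14 mm above this point.
- crank (a point): On the axis of the upright crank post (14 mm across, free from 39 to 85 mm above the bench), 15 mm below its top, 95 mm out from the swivel axis at the end of the head's flat dark arm. The arm points from the swivel axis to it. It travels on an arc of 95 mm radius about the port and can be pushed or held from above.
- cap_grip (a point): White dust cap: point on its axis half-way up its two upright pinch tabs, 26 mm above the bench at the start (cap right side up); z up, y is the pinching line. Tabs 18 mm wide along x, 5 mm thick, from 10 mm below to 10.5 mm above this point; 40 mm over their outer faces when free, 28 mm when pinched to their stops, which takes about 7 N a side.
- dust_cap: The same cap as a body (70 g), origin 26 mm below cap_grip. Flange 66 mm across, 4 mm thick, underside 14 mm below cap_grip. Under it a plug 45 mm across, 12 mm deep. The tabs carry latch tongues 6.5 to 11.5 mm below the flange, 57 mm across when free (too wide for the mouth), 45 mm when pinched fully. Fits in any yaw.
- swivel_base: Fixed white round base of the sensor, 160 mm across, 26 mm high, with all it carries; origin on the swivel axis at the bench, z up. On its top the clicks are marked by 7 mm ticks, park by a long 26 mm bar between two thin lines, 45 degrees counter-clockwise (from above) of the base's x axis. The crank arm lies over the mark of its click.
- electrode_arm: Not part of the job, but in the way between cap and sensor: a fixed pale electrode stand with a raised jointed arm, up to 400 mm high. Origin at its foot near the middle of the bench; the arm reaches over from 160 mm beyond it (away from the robot) to 130 mm in front of it (towards the robot), 80 mm to either side. Carry things past it on the robot's side of it.
- tab_left (a joint): Inward travel (m) of the tab on the cap's +y side: 0 free (sprung out), 0.006 pinched to its stop.
- tab_right (a joint): The same for the tab on the cap's -y side.
- petri_dish: Bystander: closed flat round dish, 60 mm across, 13 mm high; origin at the centre of its underside. Not to be moved.
- beaker_100: Bystander: clear beaker, 53 mm across, 68 mm high; origin at the centre of its underside. Not to be moved.
Mind the look-alikes: they are no part of the job. Leave any green look-alike of the dust_cap alone.

How it is judged:
By the outcome, as a careful person would: the job done as asked, in the order asked, and still so for the second after the job is handed in, with the robot touching nothing.
It also fails if it takes over 69 s, if anything falls off the work surface, if the arm or the gripper's body presses on something with over 40 N, if the wrist force passes 120 N, or if a joint passes its speed limit or range.

### The arm

A 7-joint arm with a two-finger parallel gripper is mounted at the origin on a cart in front of the work surface, level with it; the furniture and walls round the work are solid. World frame = base frame: x ahead of the robot, y to its left, z up, the work surface at z = 0. Lengths are in m, angles in rad, forces in N, time in s.
With the tool pointing down it reaches from about 0.35 to 0.9 m from the base axis. Payload 19.9 kg.
Tool frame: the origin (TCP) lies midway between the tips of the shut fingers; the grasp point (between the pads) lies bot.pinch_z behind it (bot.pinch_z is the distance from the TCP to the grasp point, in m); z points along the fingers, y is the direction in which the jaws open and shut (so a half turn about z gives the same grasp; the last joint's range is limited). The gripper opens to 85 mm and grips with 20 to 120 N. Pads are 22 mm wide; open, the fingers measure 114 mm over their backs; the gripper's body (76 mm by 85 mm) begins 54 mm behind the grasp point. The pads swing forward as they close: fully open they stand 13 mm farther back than shut.
Start: joints at [1.19, 0.417, -0.01, 1.614, 0.005, 1.111, -0.053], TCP at [0.208, -0.589, 0.231] pointing down, gripper open.
Joint ranges: [-2.81, 2.81], [-0.39, 2.02], [-1.27, 1.25], [0.06, 2.57], [-1.19, 4.33], [0.19, 2], [-2.82, 2.82]. Speed limits (rad/s): [1.89, 1.89, 2.39, 2.39, 3.01, 3.01, 3.01].

### API

Orientations are given as [roll, pitch, yaw] about the fixed x, y, z axes, in that order (R = Rz(yaw) Ry(pitch) Rx(roll)).
In Python, from rig import bot, eyes, finish_job, regions_of gives the robot as it stands. The module is installed in compiled form; this text tells all that it offers.
- The arm moves only by the tool jog_arm, never from a script. Its argument "deltas" is a list of rows, each a list of 4 numbers: the shift along the tool's x, y, z in mm, then the turn about the tool's z in rad. In form: [[dx, dy, dz, spin], ...]. A call has 1 to 8 rows; each row is the pose to reach, as a shift and turn from the pose commanded when the call began, along the tool's axes at that moment; what a row does not reach only later rows make up. A row lasts 1/10 s, in which the tool goes at most 50 mm and 8.59 degrees, less where a joint would pass 70% of its speed; a pose out of reach is approached as far as the arm can. A call with a gripper value outside its range is refused whole. "fingers" is the opening, from 0 (shut) to 1 (fully open), set as the call begins (left out, the last holds). The fingers move at their own pace and stop on an object; the grip force is fixed at half the most. Time passes only in rows, so rows that repeat a pose let the fingers close. It gives the time, the measured TCP pose, the force and the opening at its end, in the units of the state.
- bot.sense(): the state, without advancing time (a new reading comes with each control period).
- eyes.capture(name): name is "side" or "top"; returns a dict with "frame" (480x640x3 uint8, red, green, blue), "depth" (480x640 float32, m along the optical axis (not along the pixel's ray), 0 where there is no reading), "fx", "fy", "cx", "cy" (pixels), "view" (4x4, takes a point from world to camera coordinates). Camera axes: x right, y down, z forward; pixel columns grow to the right and rows downward; lengths in m; the calibration is good to about 2 mm. A picture is of the moment at which its call begins.
- finish_job(): hands the job in, once; it reports no verdict.
Trained networks look in a picture, given as the dict that the camera call returned (one of the last four; its "shot" number tells which), for a name from the list of things; names that differ only in an ending like _2 or _b are one class to them, and where a whole thing is asked for, a point or a joint stands for the part that bears it (a point fixed in the world has none). Each returns a list of dicts, best first, with "confidence" (0 to 1); they miss things now and then, are a little off and sometimes report something else, mostly with a low value. They report only what shows in the picture. A call takes as long as a camera call. They do not tell look-alikes from the thing itself.
- regions_of(label, picture): "region" (480x640 bool, what is visible of it) and "extent" ([centre column, centre row, width, height] in pixels, round what is visible of it).
The state is a dict: "time_s": time; "q": joint angles; "joint_vel": joint speeds; "joint_torque": joint torques, N m; "tool_pos": TCP position; "tool_rot": TCP orientation; "contact_force": force on the tool from outside, world axes, zero at the start; "ft_torque": the same for the moment, N m; "grip_width": opening from 0.0 (shut) to 1.0 (fully open).
Only numpy, scipy, OpenCV 4.12 (cv2) and the standard library are available. Lean on these libraries where they do the work, as an engineer would, in place of code of your own. Each camera call takes 0.05 s, during which the arm holds its last target.

## Working session

There is one attempt and no reset: what is moved stays moved. The work goes in short steps, Python scripts to look and compute and a tool call to move; the robot and the scene stay as the last step left them, time stands still between calls to the robot, and variables do not carry over. Pictures are saved under pics/ and viewed, and the job is handed in when it is done.

Besides the shell and the picture viewer there is one more tool, called after "Call:" as name([rows], argument=value, ...), one row to a line, values as JSON. jog_arm: Moves the arm, as the interface text tells. Its arguments: {"type":"object","properties":{"deltas":{"type":"array","items":{"type":"array","items":{"type":"number"}}},"fingers":{"type":"number"}},"required":["deltas"]}

```bash
mkdir -p pics
cat > h.py <<'E'
import numpy as np,cv2
from rig import bot,eyes,finish_job,regions_of
def save(n,im): cv2.imwrite('pics/'+n,cv2.cvtColor(im,cv2.COLOR_RGB2BGR))
def pts(c,mask=None):
    d=c['depth'];v,u=np.nonzero((d>0) if mask is None else (mask&(d>0)))
    z=d[v,u];P=np.stack([(u-c['cx'])/c['fx']*z,(v-c['cy'])/c['fy']*z,z,np.ones_like(z)])
    return (np.linalg.inv(c['view'])@P)[:3].T,u,v
def proj(c,p):
    q=c['view']@np.append(p,1);return q[0]/q[2]*c['fx']+c['cx'],q[1]/q[2]*c['fy']+c['cy']
E
python3 - <<'E'
from h import *
s=bot.sense();print(s,bot.pinch_z)
for n in('side','top'):
    c=eyes.capture(n);save(n+'0.png',c['frame']);print(n,np.linalg.inv(c['view']).round(3),c['fx'])
    for l in['dust_cap','swivel_base','head','crank','electrode_arm','petri_dish','beaker_100']:
        for r in regions_of(l,c):
            P,u,v=pts(c,r['region'])
            print(l,round(r['confidence'],2),np.round(r['extent']),np.median(P,0).round(3),P.min(0).round(3),P.max(0).round(3))
    np.save(n+'0.npy',c,allow_pickle=True)
E
```

```text
{'time_s': 0.0, 'q': array([ 1.19045216,  0.41793828, -0.01030858,  1.61418325,  0.00467207,
        1.11069032, -0.05302143]), 'joint_vel': array([ 1.03232263e-03, -8.14052545e-05,  4.21759081e-05, -1.30517384e-03,
        6.74486607e-04, -7.47319435e-04,  1.34779188e-03]), 'joint_torque': array([-1.76878140e-03, -8.64439774e+01,  6.77897763e-01, -4.34890580e+01,
        1.90432684e-02,  7.39622366e-03,  7.60166722e-05]), 'tool_pos': array([ 0.20763257, -0.5891331 ,  0.23067869]), 'tool_rot': array([-3.14039918e+00,  6.30954132e-05,  3.38823737e-01]), 'contact_force': array([0.14879768, 0.54543459, 0.36153763]), 'ft_torque': array([-0.01235389,  0.00525629, -0.01028755]), 'grip_width': 0.9974485479177022} 0.0187
side [[ 0.991 -0.042  0.125  0.31 ]
 [-0.13  -0.486  0.864 -1.6  ]
 [ 0.025 -0.873 -0.487  0.945]
 [ 0.     0.     0.     1.   ]] 582.0823189991842
dust_cap 0.59 [289. 326.  28.  23.] [ 0.402 -0.43   0.014] [ 0.371 -0.457 -0.007] [ 0.435 -0.368  0.038]
dust_cap 0.54 [307. 294.  22.  20.] [ 0.455 -0.31   0.015] [ 0.426 -0.34  -0.004] [ 0.488 -0.246  0.038]
swivel_base 0.86 [3
[... 1028 characters left out ...]
[405. 264.  24.  25.] [ 0.455 -0.301  0.017] [ 0.425 -0.335 -0.003] [ 0.487 -0.27   0.04 ]
dust_cap 0.6 [453. 286.  25.  31.] [ 0.402 -0.422  0.017] [ 0.372 -0.456  0.01 ] [ 0.433 -0.39   0.042]
swivel_base 0.83 [200. 238.  68.  78.] [0.505 0.207 0.028] [ 0.43   0.137 -0.   ] [0.604 0.296 0.091]
head 0.7 [199. 230.  41.  56.] [0.512 0.207 0.069] [ 0.469  0.175 -0.002] [0.608 0.268 0.091]
crank 0.73 [198. 230.  36.  63.] [0.513 0.206 0.069] [ 0.469  0.175 -0.003] [0.625 0.253 0.091]
petri_dish 0.76 [410. 212.  20.  25.] [ 0.594 -0.323  0.011] [ 0.565 -0.354 -0.002] [ 0.625 -0.294  0.017]
beaker_100 0.82 [478. 235.  28.  24.] [ 0.528 -0.495  0.032] [ 0.5   -0.511 -0.002] [ 0.549 -0.46   0.074]
```

View pics/side0.png

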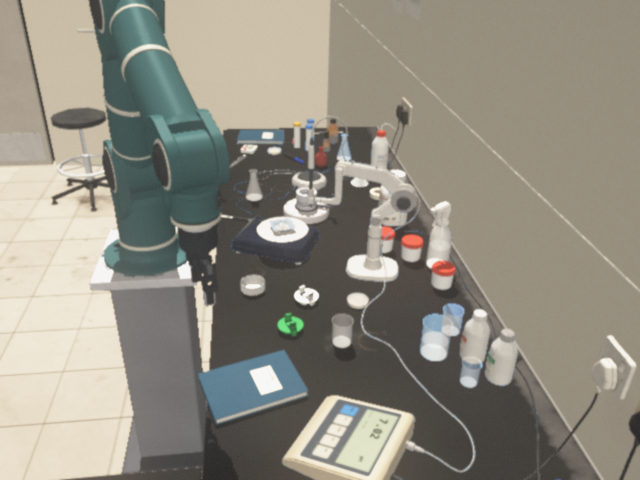

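View pics/top0.png

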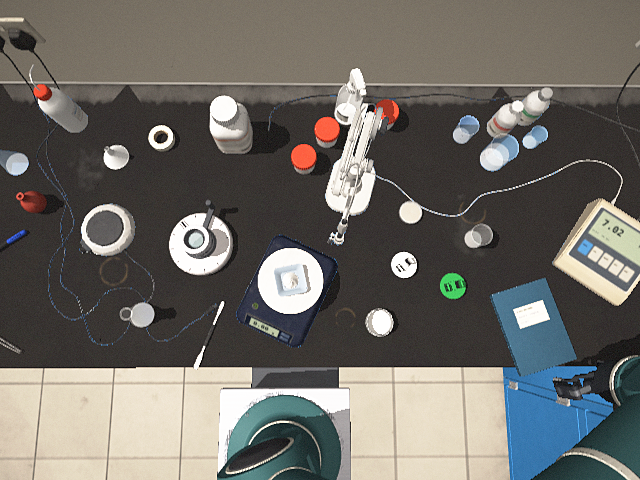

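Run:
```python
from h import *
c=np.load('top0.npy',allow_pickle=True).item()['frame']
a=cv2.resize(c[185:290,145:250],(600,600),interpolation=cv2.INTER_CUBIC);save('c1.png',a)
b=cv2.resize(c[240:310,375:480],(780,520),interpolation=cv2.INTER_CUBIC);save('c2.png',b)
```

```text
(no output)
```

View pics/c1.png

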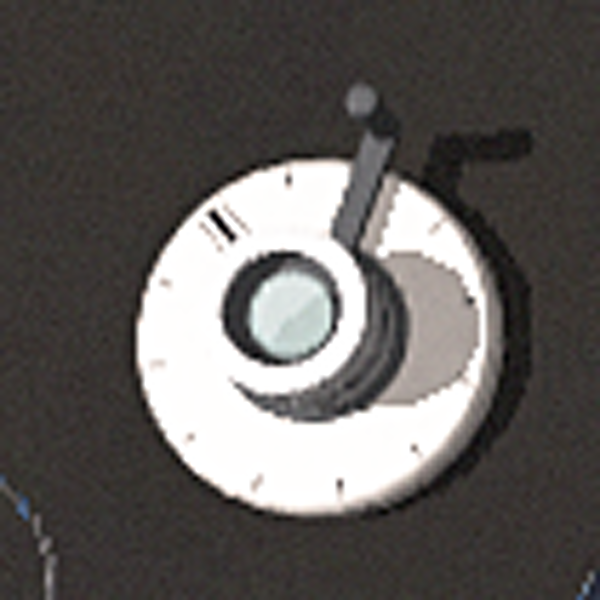

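View pics/c2.png

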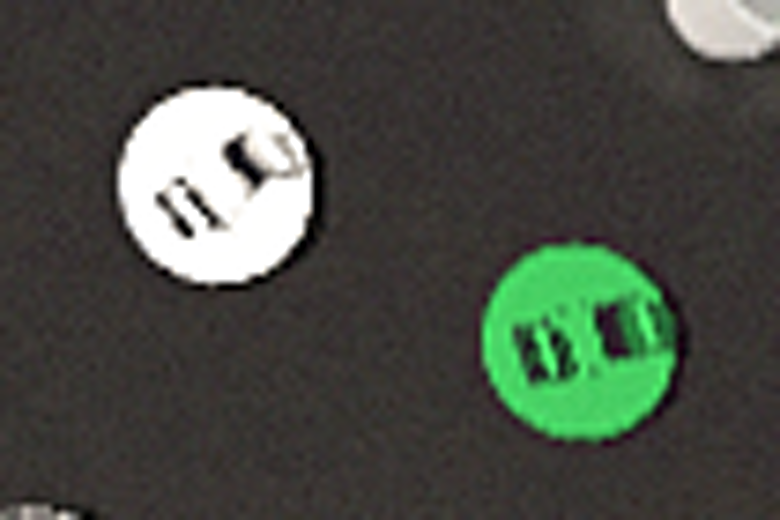

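Candidates for the cap are the white cap at top (404,265), the green look-alike (453,286), the petri dish (410,212) and the jar lid (380,322). I choose the white one with two tabs, and the crop confirms it. For the sensor, the base with crank and ticks at (201,240) is right, and the round thing at (107,230) is a look-alike.

```bash
cat >> h.py <<'E'
from scipy.optimize import least_squares
def circ(P,r=None):
    x0=np.r_[P.mean(0),0.03]
    f=lambda p:np.hypot(P[:,0]-p[0],P[:,1]-p[1])-(p[2] if r is None else r)
    s=least_squares(f,x0,loss='soft_l1',f_scale=0.002);return s.x
def ray(c,u,v,z):
    M=np.linalg.inv(c['view']);o=M[:3,3];d=M[:3,:3]@np.array([(u-c['cx'])/c['fx'],(v-c['cy'])/c['fy'],1]);return o+d*(z-o[2])/d[2]
E
python3 - <<'E'
from h import *
c=np.load('top0.npy',allow_pickle=True).item()
P,u,v=pts(c)
R=lambda P,c0,r:np.hypot(P[:,0]-c0[0],P[:,1]-c0[1])<r
m=R(P,(.505,.205),.2)&(P[:,2]>.075)&(P[:,2]<.1)
Q=P[m];print(len(Q),np.median(Q[:,2]))
# axis guess: rim points
q=Q[R(Q,(.505,.205),.045)];print('rim',len(q),circ(q[:,:2]),(q.max(0)+q.min(0))/2,q.max(0)-q.min(0))
# base edge circle z~.026
b=P[R(P,(.505,.205),.1)&(abs(P[:,2]-.026)<.006)]
print('base bbox',b.min(0),b.max(0))
fr=c['frame']
def cp(x,y): return 145+x*105/600-.5+.0875,185+y*105/600-.5+.0875
ax=None
for n,x,y,z in[('bar_a',209,209,.026),('bar_b',236,243,.026),('tick',288,180,.026),('t2',165,282,.026),('t3',157,364,.026),('t4',190,437,.026),('t5',257,482,.026),('t6',340,487,.026),('t7',417,448,.026),('post',362,100,.085)]:
    w=ray(c,*cp(x,y),z);d=w-np.array([.505,.207,0]);print(n,w.round(4),np.hypot(d[0],d[1]).round(4),np.degrees(np.arctan2(d[1],d[0])).round(1))
q=Q[~R(Q,(.505,.205),.06)];print('post',len(q),q.mean(0))
for n,c0 in(('white',(.456,-.303)),):
    q=P[R(P,c0,.05)];f=q[(q[:,2]>.012)&(q[:,2]<.022)]
    print('flange',circ(f[:,:2]),(f.max(0)+f.min(0))/2,f.max(0)-f.min(0))
    t=q[q[:,2]>.028];print(len(t));print(t.round(4)[:40])
s=np.load('side0.npy',allow_pickle=True).item()
P,u,v=pts(s);q=P[R(P,(.456,-.303),.04)];t=q[q[:,2]>.028];print(len(t));print(t.round(4)[:40])
save('c3.png',cv2.resize(s['frame'][270:345,265:340],(600,600),interpolation=cv2.INTER_CUBIC))
save('c4.png',cv2.resize(s['frame'][140:230,270:360],(600,600),interpolation=cv2.INTER_CUBIC))
E
```

```text
427 0.0850571972910461
rim 339 [0.50921967 0.2158843  0.03083778] [0.50969715 0.21537525 0.0831145 ] [0.07063085 0.06653604 0.01614796]
base bbox [0.43180547 0.13813519 0.02003181] [0.59285747 0.2961066  0.03197078]
bar_a [0.5647 0.2669 0.026 ] 0.0845 45.1
bar_b [0.5492 0.2542 0.026 ] 0.0646 46.9
tick [0.578  0.2323 0.026 ] 0.0773 19.1
t2 [0.5315 0.2848 0.026 ] 0.0821 71.2
t3 [0.4946 0.2864 0.026 ] 0.0801 97.5
t4 [0.462  0.2703 0.026 ] 0.0765 124.2
t5 [0.4421 0.24   0.026 ] 0.071 152.3
t6 [0.4399 0.2036 0.026 ] 0.0652 -177.0
t7 [0.4572 0.1705 0.026 ] 0.0601 -142.7
post [0.5992 0.1873 0.085 ] 0.0962 -11.8
post 59 [0.51483743 0.10508036 0.08276329]
flange [ 0.45556293 -0.29960134  0.02375749] [ 0.45591457 -0.30002286  0.01701342] [0.06181659 0.06476704 0.00995487]
38
[[ 0.4729 -0.3094  0.0405]
 [ 0.4712 -0.3081  0.0347]
 [ 0.4709 -0.3101  0.0369]
 [ 0.4711 -0.313   0.0351]
 [ 0.469  -0.3086  0.0319]
 [ 0.4687 -0.3105  0.0345]
 [ 0.4685 -0.3128  0.0356]
 [ 0.4686 -0.3154  0.0351]
 [ 0.4659 -0.3126  0.036 ]
 [ 0.4659 -0.3151  0.0362]
 [ 0.4655 -0.317   0.0391]
 [ 0.4641 -0.3136  0.0312]

[... 870 characters left out ...]
 0.4507 -0.285   0.0308]
 [ 0.439  -0.292   0.0331]
 [ 0.4412 -0.2974  0.0367]
 [ 0.4446 -0.2907  0.0318]
 [ 0.4477 -0.2875  0.0294]
 [ 0.4501 -0.2903  0.0311]
 [ 0.4391 -0.2913  0.0292]
 [ 0.4419 -0.2907  0.0287]
 [ 0.4414 -0.2957  0.0289]
 [ 0.4703 -0.3067  0.0313]
 [ 0.4726 -0.3104  0.0337]
 [ 0.4641 -0.3132  0.0329]
 [ 0.4665 -0.3162  0.0349]
 [ 0.4699 -0.3106  0.0307]
 [ 0.4713 -0.3216  0.0384]
 [ 0.475  -0.3139  0.0327]
 [ 0.4604 -0.322   0.0361]
 [ 0.4641 -0.3141  0.0303]
 [ 0.4663 -0.3184  0.0332]
 [ 0.4695 -0.3142  0.03  ]
 [ 0.4719 -0.3171  0.0319]
 [ 0.4612 -0.3158  0.0284]
 [ 0.4634 -0.3198  0.031 ]
 [ 0.4665 -0.3169  0.0288]
 [ 0.4606 -0.3215  0.0291]
 [ 0.466  -0.3216  0.0288]]
```

View pics/c3.png

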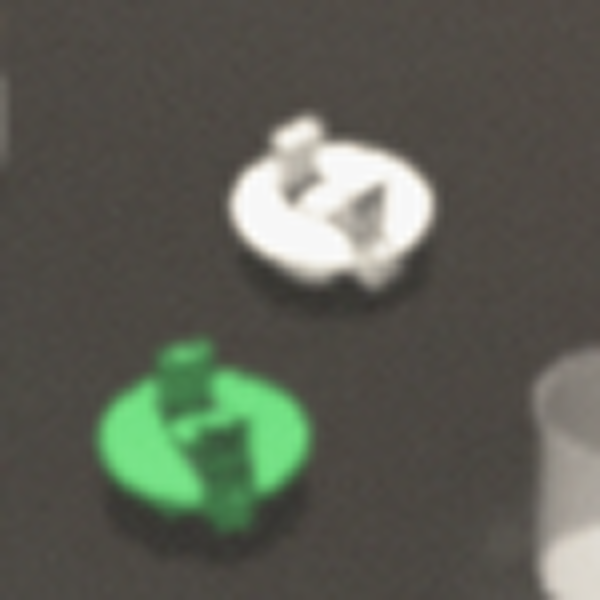

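View pics/c4.png

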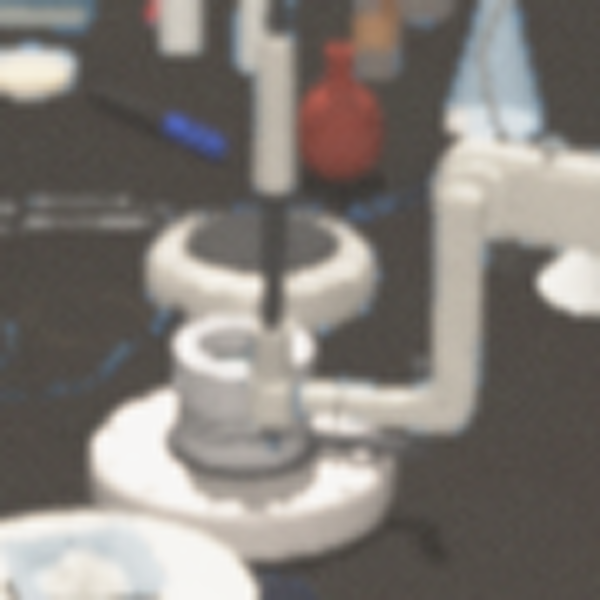

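Run:
```python
from h import *
c=np.load('top0.npy',allow_pickle=True).item()
def cp(x,y): return 145+x*105/600-.5+.0875,185+y*105/600-.5+.0875
L=[(288,180),(165,282),(157,364),(190,437),(257,482),(340,487),(417,448),(465,380),(437,228)]
T=np.array([ray(c,*cp(*l),.026) for l in L]);print('ticks',circ(T[:,:2]))
for cam in('top','side'):
    c=np.load(cam+'0.npy',allow_pickle=True).item()
    P,u,v=pts(c);R=lambda c0,r:np.hypot(P[:,0]-c0[0],P[:,1]-c0[1])<r
    m=R((.511,.2165),.045)&(abs(P[:,2]-.085)<.004)
    q=P[m];a=np.arctan2(q[:,1]-.2165,q[:,0]-.511);r=np.hypot(q[:,1]-.2165,q[:,0]-.511)
    k=(a//(np.pi/18)).astype(int);o=np.array([q[k==i][np.argmax(r[k==i])] for i in set(k)])
    i_=np.array([q[k==i][np.argmin(r[k==i])] for i in set(k)])
    print(cam,len(q),'outer',circ(o[:,:2]),'inner',circ(i_[:,:2]))
A=np.array([.511,.2165])
c=np.load('top0.npy',allow_pickle=True).item()
for n,x,y,z in[('bar_a',209,209,.026),('bar_b',236,243,.026),('tick',288,180,.026),('post',362,100,.085),('arm_mid',362,190,.039)]:
    w=ray(c,*cp(x,y),z)[:2]-A;print(n,np.hypot(*w),np.degrees(np.arctan2(w[1],w[0])))
P,u,v=pts(c)
q=P[(P[:,1]>-.2)&(P[:,1]<.06)&(P[:,0]<.6)&(P[:,0]>.2)&(P[:,2]>.05)];print('obst',q.min(0),q.max(0))
q=P[(P[:,1]>-.12)&(P[:,1]<.1)&(P[:,0]<.6)&(P[:,0]>.35)&(P[:,2]>.06)&(P[:,2]<.5)];print('elec',q.min(0),q.max(0))
q=P[(P[:,1]>-.05)&(P[:,1]<.13)&(P[:,0]<.5)&(P[:,0]>.3)];print('scale',q.min(0),q.max(0))
```

```text
ticks [0.50912263 0.21768924 0.0704955 ]
top 325 outer [0.51002603 0.2170972  0.0351723 ] inner [0.5100302  0.21723687 0.02621869]
side 34 outer [0.51066435 0.2151529  0.03151026] inner [0.51158504 0.21344681 0.02978286]
bar_a 0.07362412570834993 43.19745058053735
bar_b 0.053632517766872195 44.606986346670105
tick 0.06883545065726818 13.287876306972699
post 0.09291025581330044 -18.311835145233275
arm_mid 0.06281563577118793 -18.862396233921285
obst [ 0.26804948 -0.15123604  0.05000774] [0.59966605 0.05977855 0.46973664]
elec [ 0.35019203 -0.11999786  0.06008863] [0.59865077 0.07754974 0.40284321]
scale [ 0.30097419 -0.04999994 -0.00712137] [0.49996083 0.1298936  0.09229524]
```

Run:
```python
from h import *
for cam in('top','side'):
    c=np.load(cam+'0.npy',allow_pickle=True).item()
    P,u,v=pts(c)
    for x0 in np.arange(.3,.85,.04):
        q=P[(P[:,0]>=x0)&(P[:,0]<x0+.04)&(P[:,1]>-.2)&(P[:,1]<.1)&(P[:,2]>.03)&(P[:,2]<.45)]
        if len(q)>3:print(cam,x0.round(2),len(q),'y',q[:,1].min().round(3),q[:,1].max().round(3),'z',q[:,2].max().round(3))
```

```text
top 0.3 1191 y -0.079 0.1 z 0.075
top 0.34 1304 y -0.099 0.1 z 0.092
top 0.38 1353 y -0.117 0.099 z 0.092
top 0.42 1246 y -0.13 0.08 z 0.089
top 0.46 1161 y -0.131 0.061 z 0.449
top 0.5 266 y -0.143 0.042 z 0.231
top 0.54 408 y -0.151 -0.103 z 0.449
top 0.58 183 y -0.14 -0.11 z 0.337
top 0.62 493 y -0.199 -0.121 z 0.332
top 0.66 575 y -0.199 -0.031 z 0.329
top 0.7 865 y -0.2 -0.013 z 0.315
top 0.74 436 y -0.199 0.1 z 0.29
top 0.78 492 y -0.181 0.1 z 0.204
top 0.82 869 y -0.193 0.1 z 0.219
side 0.3 384 y -0.085 0.092 z 0.072
side 0.34 448 y -0.101 0.096 z 0.084
side 0.38 490 y -0.124 0.066 z 0.09
side 0.42 516 y -0.14 0.064 z 0.086
side 0.46 741 y -0.138 0.049 z 0.443
side 0.5 179 y -0.147 0.028 z 0.448
side 0.54 412 y -0.161 -0.107 z 0.449
side 0.58 227 y -0.151 -0.114 z 0.421
side 0.62 482 y -0.2 -0.122 z 0.332
side 0.66 855 y -0.2 -0.136 z 0.325
side 0.7 438 y -0.2 -0.012 z 0.311
side 0.74 223 y -0.2 0.1 z 0.289
side 0.78 292 y -0.197 0.099 z 0.244
side 0.82 604 y -0.199 0.1 z 0.218
```

Call:
jog_arm([
  [0, 0, -20, 0],
  [0, 0, -50, 0],
  [0, 0, -90, 0],
])

```text
time_s: 1.1
tool_pos: [0.2074, -0.5888, 0.321]
tool_rot: [-3.139, 0.0, 0.339]
contact_force: [0.7, -0.2, -0.5]
grip_width: 0.997
```

```bash
cat >> h.py <<'E'
def plan(*wps,step=45.,da=.13,cur=None):
    """wps: (x,y,z,yaw[,step]) ; prints rows in calls of 8, re-based each call"""
    s=bot.sense();p=np.r_[s['tool_pos'],s['tool_rot'][2]] if cur is None else np.array(cur,float)
    seq=[];last=p.copy()
    for w in wps:
        st=w[4] if len(w)>4 else step
        w=np.array(w[:4],float);dy=(w[3]-last[3]+np.pi)%(2*np.pi)-np.pi
        n=max(1,int(np.ceil(max(np.linalg.norm(w[:3]-last[:3])*1000/st,abs(dy)/da))))
        for i in range(1,n+1): seq.append(np.r_[last[:3]+(w[:3]-last[:3])*i/n,last[3]+dy*i/n])
        last=seq[-1]
    for k in range(0,len(seq),8):
        y=p[3];out=[]
        for t in seq[k:k+8]:
            d=(t[:3]-p[:3])*1000
            out.append([round(float(x),1) for x in(d[0]*np.cos(y)+d[1]*np.sin(y),d[0]*np.sin(y)-d[1]*np.cos(y),-d[2])]+[round(float(-(t[3]-y)),3)])
        print(out);p=seq[min(k+7,len(seq)-1)]
E
python3 - <<'E'
from h import *
plan((.37,-.1,.32,.339),(.37,.15,.32,.339))
E
```

```text
[[26.3, -33.9, 0.1, -0.0], [52.6, -67.8, 0.2, -0.0], [78.9, -101.7, 0.3, -0.0], [105.3, -135.7, 0.3, -0.0], [131.6, -169.6, 0.4, -0.0], [157.9, -203.5, 0.5, -0.0], [184.2, -237.4, 0.6, -0.0], [210.5, -271.3, 0.7, -0.0]]
[[26.3, -33.9, 0.1, -0.0], [52.6, -67.8, 0.2, -0.0], [79.0, -101.7, 0.3, -0.0], [105.3, -135.7, 0.3, -0.0], [119.1, -174.9, 0.3, -0.0], [133.0, -214.2, 0.3, -0.0], [146.8, -253.5, 0.3, -0.0], [160.7, -292.8, 0.3, -0.0]]
[[13.9, -39.3, -0.0, -0.0], [27.7, -78.6, -0.0, -0.0]]
```

Call:
jog_arm([
  [26, -34, 0, 0],
  [53, -68, 0, 0],
  [79, -102, 0, 0],
  [105, -136, 0, 0],
  [132, -170, 0, 0],
  [158, -204, 0, 0],
  [184, -237, 0, 0],
  [210, -271, 0, 0],
])

```text
time_s: 1.9
tool_pos: [0.3159, -0.2625, 0.3215]
tool_rot: [3.141, -0.0, 0.339]
contact_force: [1.0, -0.9, 1.0]
grip_width: 1.0
```

Call:
jog_arm([
  [26, -34, 0, 0],
  [53, -68, 0, 0],
  [79, -102, 0, 0],
  [105, -136, 0, 0],
  [119, -175, 0, 0],
  [133, -214, 0, 0],
  [147, -253, 0, 0],
  [161, -293, 0, 0],
], fingers=0.45)

```text
time_s: 2.7
tool_pos: [0.3698, 0.0674, 0.3215]
tool_rot: [3.141, -0.001, 0.339]
contact_force: [1.9, 0.7, 0.2]
grip_width: 0.45
```

Run:
```python
from h import *
plan((.45,.15,.28,.1),(.6005,.188,.15,-.307),(.6005,.188,.055,-.307,30))
```

```text
[[34.3, -17.1, 13.8, 0.08], [68.7, -34.2, 27.7, 0.159], [103.0, -51.2, 41.5, 0.239], [134.0, -48.4, 67.5, 0.32], [164.9, -45.6, 93.5, 0.401], [195.8, -42.7, 119.5, 0.483], [226.7, -39.9, 145.5, 0.564], [257.6, -37.1, 171.5, 0.646]]
[[0.0, -0.0, 23.7, -0.0], [0.0, -0.0, 47.5, -0.0], [0.0, -0.0, 71.3, -0.0], [0.0, -0.0, 95.0, -0.0]]
```

Call:
jog_arm([
  [34, -17, 14, 0.08],
  [69, -34, 28, 0.16],
  [103, -51, 42, 0.24],
  [134, -48, 68, 0.32],
  [165, -46, 94, 0.4],
  [196, -43, 120, 0.48],
  [227, -40, 146, 0.565],
  [258, -37, 172, 0.646],
])

```text
time_s: 3.5
tool_pos: [0.6024, 0.1866, 0.1477]
tool_rot: [3.141, 0.0, -0.311]
contact_force: [0.0, -0.0, 1.5]
grip_width: 0.451
```

Run:
```python
from h import *
print(bot.sense()['tool_pos'],bot.sense()['tool_rot'],bot.sense()['q'].round(2))
for n in('top','side'):
    c=eyes.capture(n);x,y=proj(c,np.array([.6,.188,.08]));x=int(x);y=int(y)
    save(n+'1.png',cv2.resize(c['frame'][max(0,y-70):y+70,max(0,x-70):x+70],(600,600),interpolation=cv2.INTER_CUBIC))
```

```text
[0.60236011 0.18664069 0.14767621] [ 3.14099016e+00  2.56027102e-04 -3.10824148e-01] [ 0.14  0.61 -0.68  1.65  0.43  1.04 -2.56]
```

View pics/top1.png

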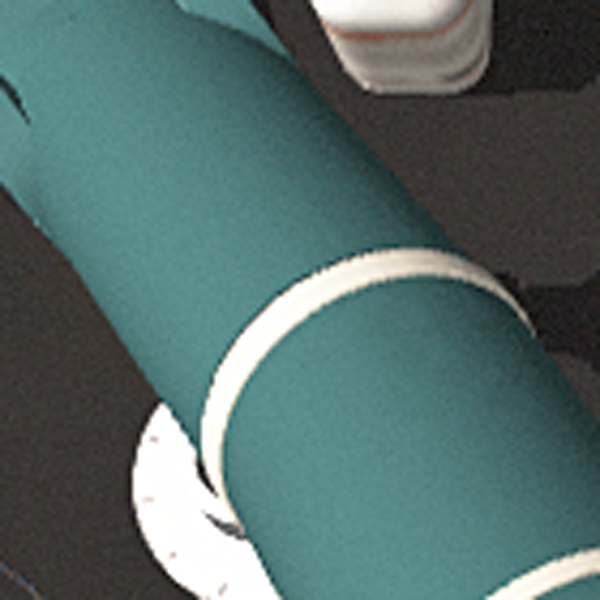

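View pics/side1.png

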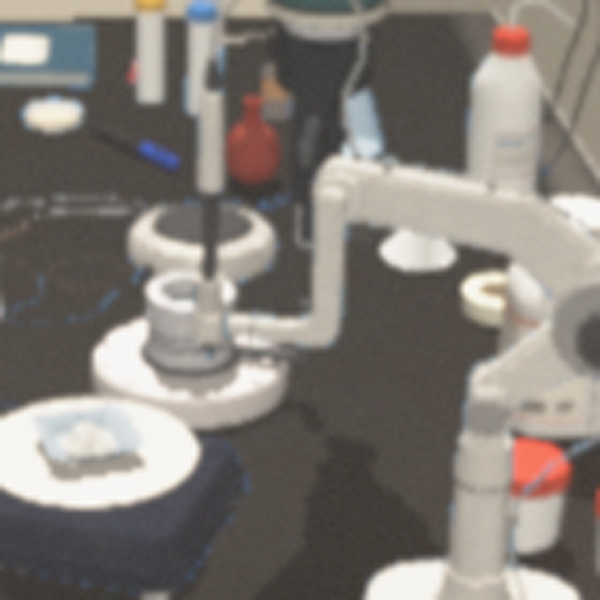

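Call:
jog_arm([
  [-2, -1, 25, 0],
  [-2, -1, 50, 0],
  [-2, -1, 70, 0],
  [-2, -1, 85, 0],
  [-2, -1, 92, 0],
  [-2, -1, 92, 0],
])

```text
time_s: 4.2
tool_pos: [0.5994, 0.1879, 0.057]
tool_rot: [3.141, 0.001, -0.307]
contact_force: [0.3, -0.0, 1.4]
grip_width: 0.45
```

Run:
```python
from h import *
s=bot.sense();print(s['tool_pos'],s['tool_rot'],s['q'].round(2))
A=np.array([.510,.217])
# arc waypoints: ends where tool angle = park
a0=np.degrees(np.arctan2(*(s['tool_pos'][:2]-A)[::-1]));print(a0,np.hypot(*(s['tool_pos'][:2]-A)))
w=[]
for a in np.linspace(-17.5,42.5,25)[1:]:
    t=np.radians(a);w.append((A[0]+.095*np.cos(t),A[1]+.095*np.sin(t),.055,t))
plan(*w)
```

```text
[0.59936585 0.18791197 0.05700078] [ 3.14129374e+00  6.68982576e-04 -3.07064421e-01] [ 0.09  0.71 -0.62  1.71  0.51  0.89 -2.62]
-18.029750406982963 0.09398067903016585
[[0.9, -5.0, 2.0, -0.045], [0.6, -9.1, 2.0, -0.089], [0.2, -13.3, 2.0, -0.133], [-0.4, -17.4, 2.0, -0.176], [-1.3, -21.4, 2.0, -0.22], [-2.3, -25.5, 2.0, -0.263], [-3.4, -29.4, 2.0, -0.307], [-4.8, -33.4, 2.0, -0.351]]
[[-0.1, -4.1, -0.0, -0.044], [-0.4, -8.3, -0.0, -0.087], [-0.8, -12.4, -0.0, -0.131], [-1.4, -16.5, -0.0, -0.175], [-2.3, -20.6, -0.0, -0.218], [-3.2, -24.6, -0.0, -0.262], [-4.4, -28.6, -0.0, -0.305], [-5.7, -32.5, -0.0, -0.349]]
[[-0.1, -4.1, -0.0, -0.044], [-0.4, -8.3, -0.0, -0.087], [-0.8, -12.4, -0.0, -0.131], [-1.4, -16.5, -0.0, -0.175], [-2.3, -20.6, -0.0, -0.218], [-3.2, -24.6, -0.0, -0.262], [-4.4, -28.6, -0.0, -0.305], [-5.7, -32.5, -0.0, -0.349]]
```

Call:
jog_arm([
  [1, -5, 0, -0.045],
  [0.6, -9, 0, -0.089],
  [0.2, -13, 0, -0.133],
  [-0.4, -17.4, 0, -0.176],
  [-1.3, -21.4, 0, -0.22],
  [-2.3, -25.5, 0, -0.263],
  [-3.4, -29.4, 0, -0.307],
  [-4.8, -33.4, 0, -0.351],
], fingers=0.32)

```text
time_s: 5.0
tool_pos: [0.6058, 0.2211, 0.0586]
tool_rot: [3.141, -0.001, 0.045]
contact_force: [-0.8, -1.8, 1.9]
grip_width: 0.32
```

Call:
jog_arm([
  [0, -4, 0, -0.044],
  [-0.4, -8.3, 0, -0.087],
  [-0.8, -12.4, 0, -0.131],
  [-1.4, -16.5, 0, -0.175],
  [-2.3, -20.6, 0, -0.218],
  [-3.2, -24.6, 0, -0.262],
  [-4.4, -28.6, 0, -0.305],
  [-5.7, -32.5, 0, -0.349],
])

```text
time_s: 5.8
tool_pos: [0.5998, 0.2487, 0.0583]
tool_rot: [3.134, 0.001, 0.391]
contact_force: [0.7, -35.6, 15.5]
grip_width: 0.322
```

Call:
jog_arm([
  [0, -4, 0, -0.044],
  [-0.4, -8.3, 0, -0.087],
  [-0.8, -12.4, 0, -0.131],
  [-1.4, -16.5, 0, -0.175],
  [-2.3, -20.6, 0, -0.218],
  [-3.2, -24.6, 0, -0.262],
  [-4.4, -28.6, 0, -0.305],
  [-5.7, -32.5, 0, -0.349],
])

```text
time_s: 6.6
tool_pos: [0.5809, 0.2815, 0.0586]
tool_rot: [3.141, -0.001, 0.743]
contact_force: [-1.2, -0.8, -0.1]
grip_width: 0.32
```

Run:
```python
from h import *
s=bot.sense();print(s['tool_pos'],s['tool_rot'],s['q'].round(2))
A=np.array([.510,.217])
print(np.degrees(np.arctan2(*(s['tool_pos'][:2]-A)[::-1])),np.hypot(*(s['tool_pos'][:2]-A)))
for n in('top','side'):
    c=eyes.capture(n);x,y=proj(c,np.array([.57,.25,.08]));x=int(x);y=int(y)
    save(n+'2.png',cv2.resize(c['frame'][max(0,y-70):y+70,max(0,x-70):x+70],(600,600),interpolation=cv2.INTER_CUBIC))
```

```text
[0.58094603 0.28153253 0.05863998] [ 3.14076099e+00 -1.47546725e-03  7.43204872e-01] [ 0.07  0.82 -0.84  1.66  0.71  0.99 -1.84]
42.28966433111952 0.09590508954267171
```

View pics/top2.png

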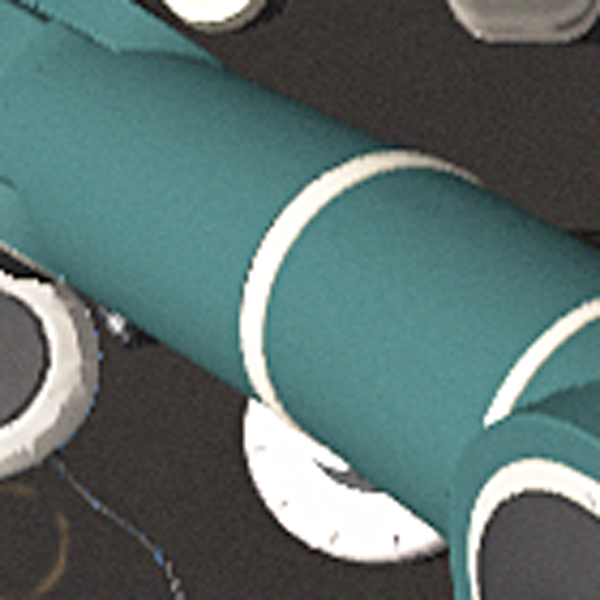

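View pics/side2.png

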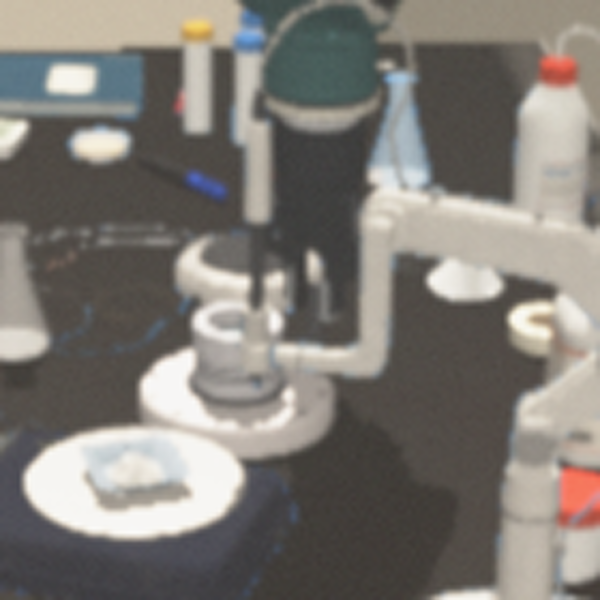

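Call:
jog_arm([
  [0, 0, -20, 0],
  [0, 0, -50, 0],
  [0, 0, -95, 0],
  [-40, -10, -130, 0],
  [-80, 10, -160, 0],
  [-120, 50, -180, 0],
  [-150, 90, -200, 0],
  [-180, 130, -220, 0],
])

```text
time_s: 7.5
tool_pos: [0.533, 0.0848, 0.2708]
tool_rot: [3.14, -0.0, 0.741]
contact_force: [1.8, -0.8, -0.3]
grip_width: 0.321
```

Run:
```python
from h import *
s=bot.sense();print(s['tool_pos'],s['tool_rot'],s['q'].round(2))
c=eyes.capture('top');np.save('top3.npy',c,allow_pickle=True)
save('top3.png',cv2.resize(c['frame'][170:290,140:260],(600,600),interpolation=cv2.INTER_CUBIC))
```

```text
[0.53302165 0.08476    0.27080115] [ 3.13962383e+00 -3.90639815e-04  7.41258585e-01] [ 0.65  0.41 -1.09  1.76  0.39  1.21 -1.39]
```

View pics/top3.png

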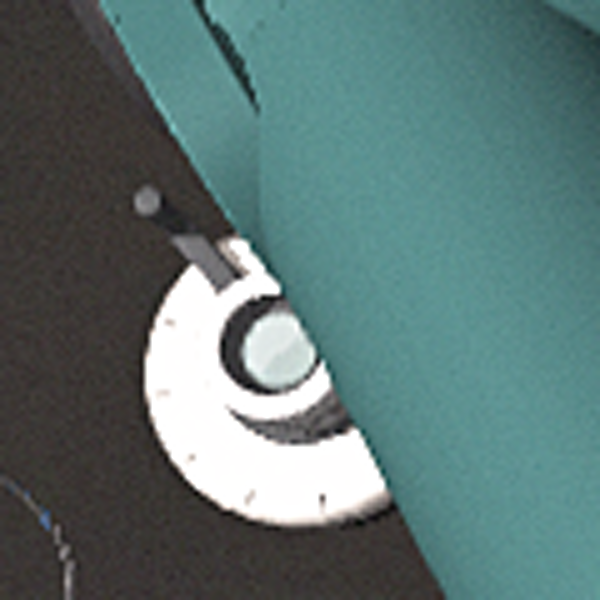

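Run:
```python
from h import *
c=np.load('top3.npy',allow_pickle=True).item()
w=ray(c,140+148/5-.4,170+200/5-.4,.085)[:2]-np.array([.51,.217]);print(np.hypot(*w),np.degrees(np.arctan2(*w[::-1])))
plan((.37,.12,.31,.741),(.36,-.1,.31,.4),(.40,-.25,.28,.4))
```

```text
0.09466010072442577 42.11464602784601
[[-23.5, -35.8, -9.3, -0.002], [-47.1, -71.5, -18.6, -0.005], [-70.6, -107.3, -27.9, -0.007], [-94.1, -143.1, -37.2, -0.009], [-125.0, -111.7, -37.2, 0.059], [-155.9, -80.3, -37.2, 0.127], [-186.8, -48.9, -37.2, 0.195], [-217.7, -17.5, -37.2, 0.264]]
[[-21.6, 38.4, -0.0, 0.068], [-29.6, 76.3, 7.5, 0.068], [-37.6, 114.3, 15.0, 0.068], [-45.6, 152.3, 22.5, 0.068], [-53.6, 190.3, 30.0, 0.068]]
```

Call:
jog_arm([
  [-23, -36, -9, 0],
  [-47, -72, -19, 0],
  [-71, -107, -28, 0],
  [-94, -143, -37, 0],
  [-125, -112, -37, 0.06],
  [-156, -80, -37, 0.13],
  [-187, -49, -37, 0.195],
  [-218, -17, -37, 0.26],
], fingers=0.65)

```text
time_s: 8.35
tool_pos: [0.3609, -0.0495, 0.3068]
tool_rot: [3.138, -0.0, 0.479]
contact_force: [1.5, 0.5, 0.3]
grip_width: 0.649
```

Call:
jog_arm([
  [-22, 38, 0, 0.07],
  [-30, 76, 7, 0.07],
  [-38, 114, 15, 0.07],
  [-46, 152, 22, 0.07],
  [-54, 190, 30, 0.07],
])

```text
time_s: 8.85
tool_pos: [0.4021, -0.2431, 0.2764]
tool_rot: [3.14, -0.001, 0.411]
contact_force: [0.7, -0.1, 1.1]
grip_width: 0.649
```

Run:
```python
from h import *
s=bot.sense();print(s['tool_pos'],s['tool_rot'],s['q'].round(2))
c=eyes.capture('top');save('top4.png',cv2.resize(c['frame'][180:290,145:255],(600,600),interpolation=cv2.INTER_CUBIC))
c=eyes.capture('side');np.save('side4.npy',c,allow_pickle=True);save('side4.png',c['frame'])
plan((.4557,-.3,.12,.58),(.4557,-.3,.04,.58,30))
```

```text
[ 0.40210735 -0.24307593  0.27641218] [ 3.13984364e+00 -5.82739227e-04  4.11078450e-01] [ 1.18  0.14 -0.76  1.91  0.11  1.13 -0.78]
[[7.0, 17.9, 38.8, -0.043], [14.0, 35.8, 77.5, -0.087], [21.0, 53.8, 116.3, -0.13], [28.1, 71.7, 155.1, -0.173], [28.1, 71.7, 181.7, -0.173], [28.1, 71.7, 208.4, -0.173], [28.1, 71.7, 235.1, -0.173]]
```

View pics/top4.png

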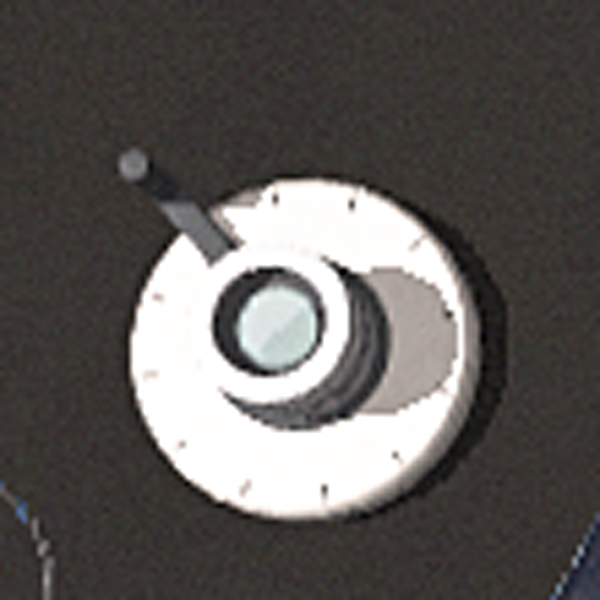

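View pics/side4.png

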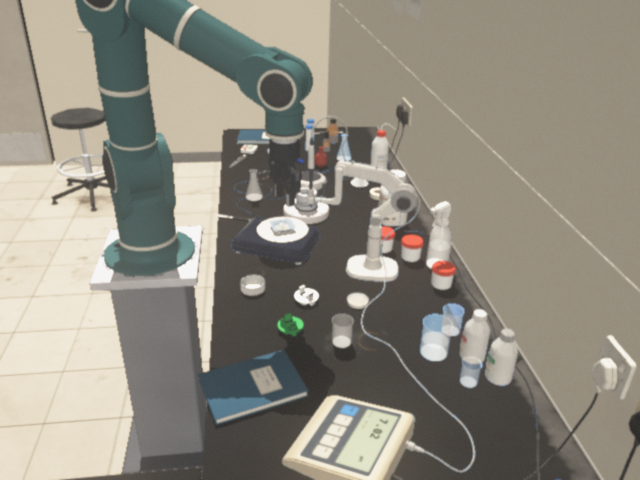

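The arm now covers the long park bar: post at crop (133,165), with the two ticks it passed showing at (276,198) and (352,203). Next is the white cap.

Call:
jog_arm([
  [7, 18, 39, -0.043],
  [14, 36, 78, -0.087],
  [21, 54, 116, -0.13],
  [28, 72, 155, -0.173],
  [28, 72, 182, -0.173],
  [28, 72, 200, -0.173],
  [28, 72, 205, -0.173],
  [28, 72, 205, -0.173],
])

```text
time_s: 9.75
tool_pos: [0.4563, -0.2964, 0.0712]
tool_rot: [3.141, -0.0, 0.585]
contact_force: [1.3, -0.6, -0.6]
grip_width: 0.65
```

Run:
```python
from h import *
s=bot.sense();print(s['tool_pos'],s['tool_rot'],s['q'].round(2))
c=eyes.capture('side');save('side5.png',cv2.resize(c['frame'][245:325,265:345],(600,600),interpolation=cv2.INTER_CUBIC))
c=eyes.capture('top');save('top5.png',cv2.resize(c['frame'][215:315,355:455],(600,600),interpolation=cv2.INTER_CUBIC))
plan((.4557,-.3,.0205,.58))
```

```text
[ 0.45628433 -0.29641013  0.07123302] [ 3.14120576e+00 -1.95387283e-04  5.84563309e-01] [ 1.02  0.57 -0.64  1.92  0.46  0.8  -0.86]
[[-1.2, 1.1, 25.7, 0.002], [-2.5, 2.1, 51.4, 0.005]]
```

View pics/side5.png

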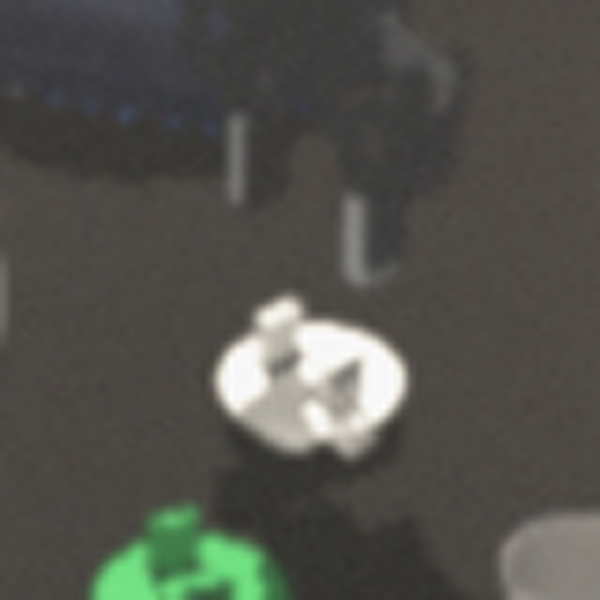

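View pics/top5.png

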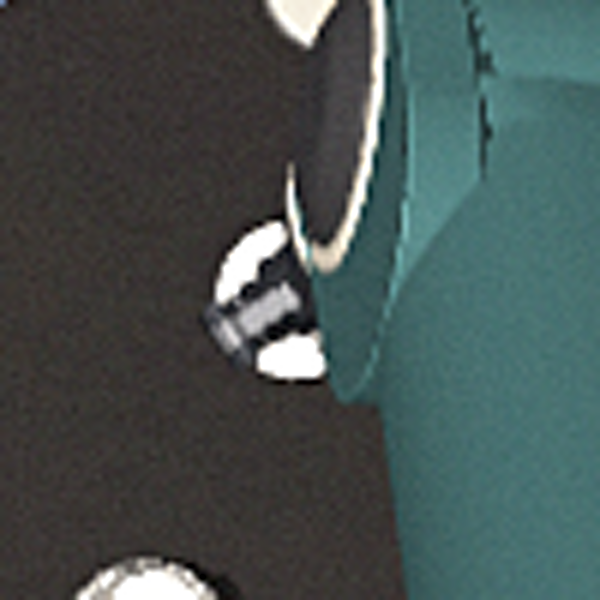

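Run:
```python
from h import *
c=eyes.capture('side');P,u,v=pts(c)
s=bot.sense();print(s['tool_pos'],s['tool_rot'])
q=P[(np.hypot(P[:,0]-.456,P[:,1]+.296)<.07)&(P[:,2]>.05)&(P[:,2]<.13)]
t=s['tool_rot'][2];d=q[:,:2]-s['tool_pos'][:2]
ly=d[:,0]*np.sin(t)-d[:,1]*np.cos(t);lx=d[:,0]*np.cos(t)+d[:,1]*np.sin(t)
for sg in(1,-1):
    m=ly*sg>0.02;z=np.sort(q[m,2]);print(sg,m.sum(),z[:8].round(4),'lx',np.percentile(lx[m&(q[:,2]<.1)],[2,50,98]).round(4),'ly',np.percentile(ly[m&(q[:,2]<.1)],[2,50,98]).round(4))
```

```text
[ 0.45660728 -0.29692753  0.0718757 ] [ 3.13956693e+00 -5.59161714e-04  5.84550007e-01]
1 145 [0.072  0.072  0.0762 0.0766 0.0779 0.0789 0.0802 0.0816] lx [-0.0092 -0.0044  0.0083] ly [0.0299 0.0386 0.0452]
-1 166 [0.0711 0.0713 0.0737 0.0755 0.0769 0.0771 0.0774 0.0779] lx [-0.0115 -0.001   0.0133] ly [-0.0393 -0.0274 -0.0221]
```

Call:
jog_arm([
  [-1.2, 2, 20, 0],
  [-2, 3, 38, 0],
  [-2.4, 3, 50, 0],
  [-2.4, 3, 54, 0],
  [-2.4, 3, 54, 0],
  [-2.4, 3, 54, 0],
])

```text
time_s: 10.5
tool_pos: [0.456, -0.3005, 0.017]
tool_rot: [3.141, -0.0, 0.585]
contact_force: [0.6, -1.8, 0.8]
grip_width: 0.646
```

Call:
jog_arm([
  [0, 0, 0, 0],
  [0, 0, 0, 0],
  [0, 0, 0, 0],
  [0, 0, 0, 0],
  [0, 0, 0, 0],
  [0, 0, 0, 0],
], fingers=0.2)

```text
time_s: 11.1
tool_pos: [0.4562, -0.3007, 0.0178]
tool_rot: [3.14, 0.0, 0.585]
contact_force: [-6.3, 1.7, 23.8]
grip_width: 0.291
```

Run:
```python
from h import *
print(bot.sense())
c=eyes.capture('side');save('side6.png',cv2.resize(c['frame'][245:325,265:345],(600,600),interpolation=cv2.INTER_CUBIC))
```

```text
{'time_s': 11.1, 'q': array([ 0.98072877,  0.65461718, -0.57761699,  1.93339701,  0.53729872,
        0.7090563 , -0.90615232]), 'joint_vel': array([ 3.53801220e-05, -1.27218274e-03,  8.64791650e-04,  6.74747769e-04,
        1.01631574e-04, -1.03780606e-03, -4.01323717e-04]), 'joint_torque': array([ -0.31989438, -74.10024405, -11.33831084, -25.33490002,
         0.31076898,  -2.0420111 ,  -0.26735016]), 'tool_pos': array([ 0.45623227, -0.30068393,  0.01779049]), 'tool_rot': array([3.13984227e+00, 4.26622001e-05, 5.85214899e-01]), 'contact_force': array([-6.2967077 ,  1.6583019 , 23.77830067]), 'ft_torque': array([0.6782659 , 1.4448631 , 0.24157028]), 'grip_width': 0.29120488378325293}
```

View pics/side6.png

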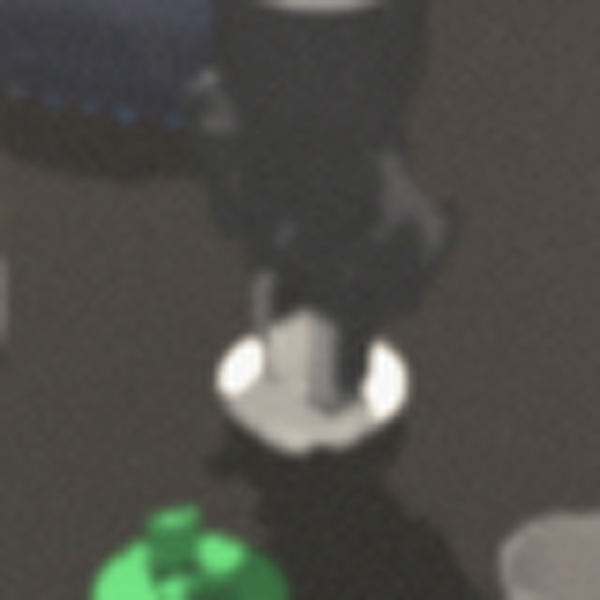

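Call:
jog_arm([
  [0, 0, -4, 0],
  [0, 0, -14, 0],
  [0, 0, -34, 0],
  [0, 0, -64, 0],
  [0, 0, -104, 0],
  [0, 0, -144, 0],
  [0, 0, -184, 0],
  [0, 0, -224, 0],
])

```text
time_s: 11.95
tool_pos: [0.4553, -0.3, 0.2426]
tool_rot: [3.142, -0.0, 0.585]
contact_force: [0.1, -0.7, -0.6]
grip_width: 0.281
```

Run:
```python
from h import *
c=eyes.capture('side');
s=bot.sense();print(s['tool_pos'],s['tool_rot'],s['contact_force'],s['grip_width'])
x,y=map(int,proj(c,s['tool_pos']));save('side7.png',cv2.resize(c['frame'][y-50:y+50,x-50:x+50],(600,600),interpolation=cv2.INTER_CUBIC))
plan((.456,-.30,.29,.585),(.37,-.12,.3,.585),(.37,.1,.3,.585),(.44,.19,.25,.585),(.51,.217,.18,.585),step=40)
```

```text
[ 0.45763887 -0.30074     0.24865574] [ 3.13471678e+00 -2.32788439e-03  5.85553002e-01] [ 4.39803798 -2.06252096  7.99407977] 0.28307069404082363
[[-0.5, -0.8, -20.7, 0.0], [-1.0, -1.5, -41.3, 0.001], [4.6, -41.0, -43.3, 0.001], [10.2, -80.5, -45.3, 0.001], [15.7, -120.0, -47.3, 0.001], [21.3, -159.6, -49.3, 0.001], [26.8, -199.1, -51.3, 0.001], [47.1, -229.6, -51.3, 0.001]]
[[20.2, -30.6, -0.0, -0.0], [40.5, -61.1, -0.0, -0.0], [60.7, -91.7, -0.0, -0.0], [81.0, -122.3, -0.0, -0.0], [101.2, -152.8, -0.0, -0.0], [128.3, -161.9, 12.5, -0.0], [155.3, -171.0, 25.0, -0.0], [182.3, -180.1, 37.5, -0.0]]
[[27.0, -9.1, 12.5, -0.0], [51.4, -3.7, 35.8, -0.0], [75.9, 1.7, 59.2, -0.0], [100.3, 7.0, 82.5, -0.0]]
```

View pics/side7.png

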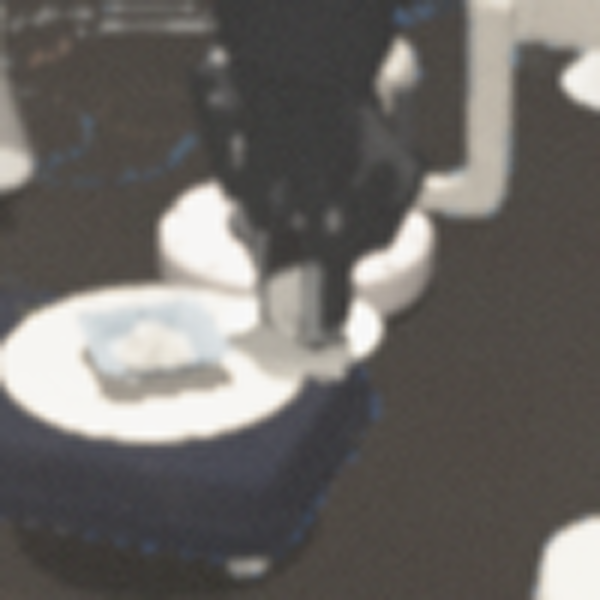

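Cap held at crop (305,350). Now I carry it round on the robot's side of the electrode stand.

Call:
jog_arm([
  [0, 0, -20, 0],
  [0, -1, -41, 0],
  [4.5, -41, -43, 0],
  [10, -80, -45, 0],
  [16, -120, -47, 0],
  [21, -160, -49, 0],
  [27, -199, -51, 0],
  [47, -230, -51, 0],
])

```text
time_s: 12.8
tool_pos: [0.3662, -0.0815, 0.2913]
tool_rot: [3.14, 0.002, 0.584]
contact_force: [0.7, 0.1, -0.9]
grip_width: 0.282
```

Call:
jog_arm([
  [20, -30, 0, 0],
  [40, -61, 0, 0],
  [61, -92, 0, 0],
  [81, -122, 0, 0],
  [101, -153, 0, 0],
  [128, -162, 12, 0],
  [155, -171, 25, 0],
  [182, -180, 37, 0],
])

```text
time_s: 13.6
tool_pos: [0.4112, 0.1541, 0.2625]
tool_rot: [3.139, 0.003, 0.585]
contact_force: [0.6, -2.5, 0.8]
grip_width: 0.286
```

Run:
```python
from h import *
c=eyes.capture('side');
s=bot.sense();print(s['tool_pos'],s['tool_rot'],s['contact_force'],s['grip_width'],s['q'].round(2))
x,y=map(int,proj(c,s['tool_pos']));save('side8.png',cv2.resize(c['frame'][y-60:y+60,x-60:x+60],(600,600),interpolation=cv2.INTER_CUBIC))
c=eyes.capture('top');x,y=map(int,proj(c,s['tool_pos']));save('top8.png',cv2.resize(c['frame'][y-60:y+60,x-60:x+60],(600,600),interpolation=cv2.INTER_CUBIC))
plan((.51,.217,.17,.585),step=30)
```

```text
[0.41216023 0.15740743 0.25963615] [-3.13467683  0.00353806  0.5852098 ] [-1.73693462  0.38697815 -2.75653305] 0.28250193774238463 [ 0.72  0.21 -1.26  1.98  0.21  1.11 -1.61]
[[23.3, 1.0, 18.1, 0.001], [46.5, 2.0, 36.2, 0.002], [69.8, 3.0, 54.3, 0.002], [93.1, 3.9, 72.5, 0.003], [116.4, 4.9, 90.6, 0.004]]
```

View pics/side8.png

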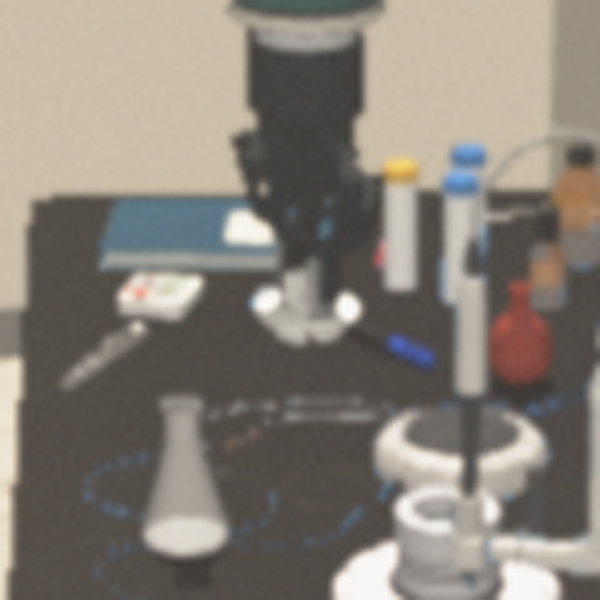

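View pics/top8.png

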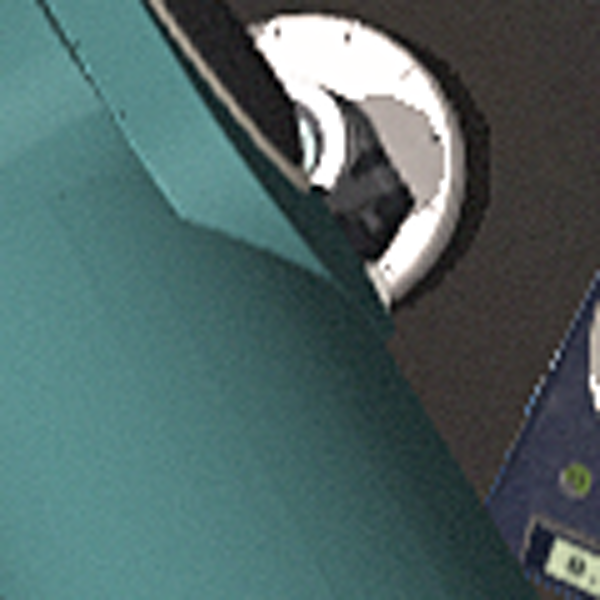

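Call:
jog_arm([
  [23, 1, 18, 0],
  [46, 2, 36, 0],
  [70, 3, 54, 0],
  [93, 4, 72, 0],
  [116, 5, 90, 0],
  [116, 5, 90, 0],
  [116, 5, 90, 0],
])

```text
time_s: 14.4
tool_pos: [0.5093, 0.2133, 0.1729]
tool_rot: [3.141, 0.003, 0.587]
contact_force: [-1.1, -0.5, -0.3]
grip_width: 0.285
```

Run:
```python
from h import *
c=eyes.capture('side');np.save('side9.npy',c,allow_pickle=True)
s=bot.sense();print(s['tool_pos'],s['tool_rot'],s['contact_force'],s['grip_width'],s['q'].round(2))
tp=s['tool_pos']
x,y=map(int,proj(c,tp));save('side9.png',cv2.resize(c['frame'][y-40:y+60,x-50:x+50],(700,700),interpolation=cv2.INTER_CUBIC))
print('crop origin',x-50,y-40)
P,u,v=pts(c)
q=P[(np.hypot(P[:,0]-tp[0],P[:,1]-tp[1])<.05)&(abs(P[:,2]-tp[2]+.003)<.012)]
print(len(q),q.min(0),q.max(0),(q.min(0)+q.max(0))/2,circ(q[:,:2],.033)[:2])
q=P[(np.hypot(P[:,0]-.51,P[:,1]-.217)<.045)&(abs(P[:,2]-.085)<.005)]
print(len(q),q.min(0),q.max(0))
print('tcp px',proj(c,tp),'port px',proj(c,[.51,.217,.085]))
```

```text
[0.50936823 0.21309048 0.17332484] [3.14061065e+00 2.62130020e-03 5.86271271e-01] [ 0.02779673  0.12005579 -1.04213052] 0.28204408074916687 [ 0.32  0.56 -1.02  1.83  0.54  1.07 -1.89]
crop origin 255 127
101 [0.47878683 0.17225244 0.1588852 ] [0.54154776 0.23062623 0.1816907 ] [0.51016729 0.20143934 0.17028795] [0.52241254 0.2185054 ]
49 [0.47579003 0.17820614 0.0800697 ] [0.54576645 0.24808789 0.08682733]
tcp px (np.float64(305.8091830717491), np.float64(167.47188770690306)) port px (np.float64(305.5952298449583), np.float64(190.66675307416784))
```

View pics/side9.png

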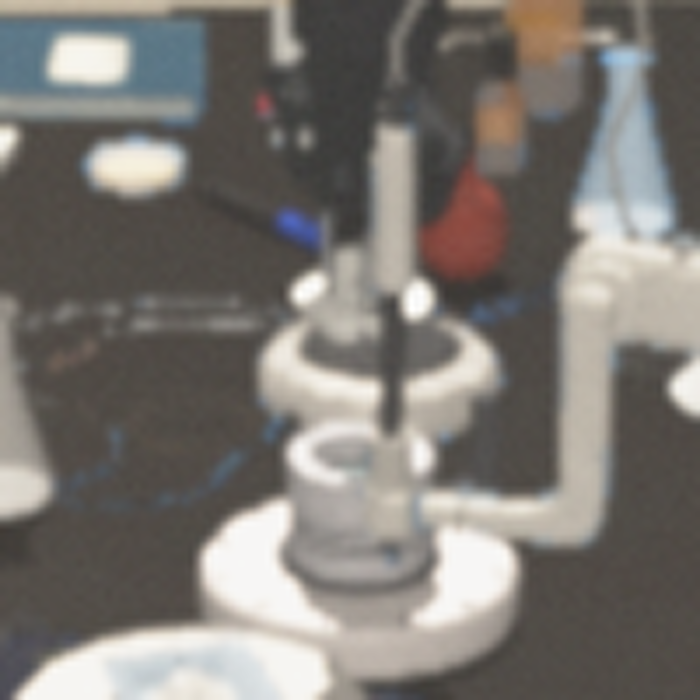

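Run:
```python
from h import *
plan((.5097,.2165,.115,.587),step=20)
```

```text
[[0.7, -0.9, 19.4, -0.0], [1.4, -1.8, 38.9, -0.0], [2.2, -2.7, 58.3, -0.001]]
```

Call:
jog_arm([
  [0, 0, 20, 0],
  [0, 0, 39, 0],
  [0, 0, 55, 0],
  [0, 0, 58, 0],
  [0, 0, 58, 0],
  [0, 0, 58, 0],
])

```text
time_s: 15.05
tool_pos: [0.5099, 0.2135, 0.1152]
tool_rot: [3.141, 0.002, 0.586]
contact_force: [-0.6, -0.7, -1.1]
grip_width: 0.282
```

Run:
```python
from h import *
s=bot.sense();print(s['tool_pos'],s['contact_force'])
plan((.5097,.2165,.1,.587),step=20)
c=eyes.capture('side');save('side10.png',cv2.resize(c['frame'][140:220,265:345],(720,720),interpolation=cv2.INTER_CUBIC))
print(bot.sense()['tool_pos'])
```

```text
[0.50989244 0.21351473 0.11523435] [-0.63722517 -0.73281312 -1.09890013]
[[1.5, -2.6, 15.2, -0.001]]
[0.50995078 0.21348333 0.11521603]
```

View pics/side10.png

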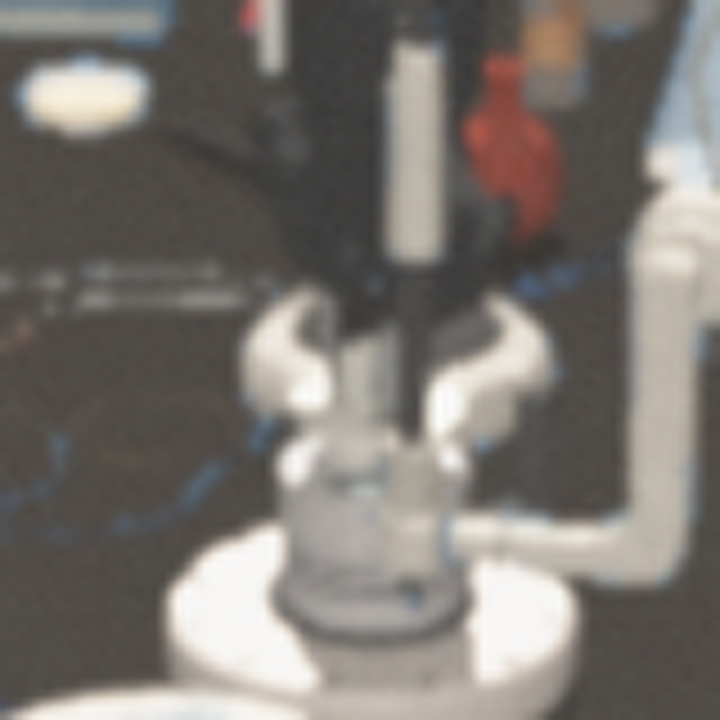

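Call:
jog_arm([
  [1.5, -2.5, 0, 0],
  [1.5, -2.5, 4, 0],
  [1.5, -2.5, 8, 0],
  [1.5, -2.5, 11, 0],
  [1.5, -2.5, 14, 0],
  [1.5, -2.5, 16, 0],
])

```text
time_s: 15.7
tool_pos: [0.5093, 0.2162, 0.0979]
tool_rot: [3.141, 0.003, 0.586]
contact_force: [-0.6, 1.0, -0.8]
grip_width: 0.283
```

Call:
jog_arm([
  [0, 0, 2, 0],
  [0, 0, 4, 0],
  [0, 0, 6, 0],
  [0, 0, 7, 0],
  [0, 0, 7.5, 0],
])

```text
time_s: 16.2
tool_pos: [0.5094, 0.2162, 0.091]
tool_rot: [3.141, 0.003, 0.586]
contact_force: [-3.5, -2.9, 10.7]
grip_width: 0.284
```

Call:
jog_arm([
  [0, 0, 0.7, 0],
  [0, 0, 0.7, 0],
])

```text
time_s: 16.4
tool_pos: [0.5095, 0.2162, 0.0909]
tool_rot: [3.14, 0.003, 0.586]
contact_force: [-6.8, -4.7, 17.6]
grip_width: 0.285
```

Call:
jog_arm([
  [0, 0, 0, 0],
  [0, 0, 0, 0],
  [0, 0, 0, 0],
  [0, 0, 0, 0],
  [0, 0, 0, 0],
], fingers=0.65)

```text
time_s: 16.9
tool_pos: [0.5094, 0.2162, 0.09]
tool_rot: [3.141, 0.003, 0.586]
contact_force: [-0.2, -0.2, -0.3]
grip_width: 0.648
```

Call:
jog_arm([
  [0, 0, -10, 0],
  [0, 0, -25, 0],
  [0, 0, -50, 0],
  [0, 0, -80, 0],
  [0, 0, -115, 0],
  [0, 0, -150, 0],
])

```text
time_s: 17.5
tool_pos: [0.5094, 0.2168, 0.2427]
tool_rot: [3.141, 0.003, 0.587]
contact_force: [0.4, 0.1, 0.6]
grip_width: 0.652
```

Run:
```python
from h import *
s=bot.sense();print(s['tool_pos'],s['q'].round(2))
c=eyes.capture('side');save('side11.png',cv2.resize(c['frame'][140:220,265:345],(720,720),interpolation=cv2.INTER_CUBIC))
plan((.37,.0,.3,.4),step=40)
```

```text
[0.50941618 0.21675399 0.24270066] [ 0.37  0.48 -1.08  1.75  0.46  1.19 -1.83]
[[-34.0, 14.8, -7.4, 0.027], [-68.0, 29.6, -14.9, 0.053], [-102.1, 44.5, -22.3, 0.08], [-136.1, 59.3, -29.7, 0.107], [-170.1, 74.1, -37.2, 0.133], [-204.1, 88.9, -44.6, 0.16], [-238.2, 103.7, -52.0, 0.187]]
```

View pics/side11.png

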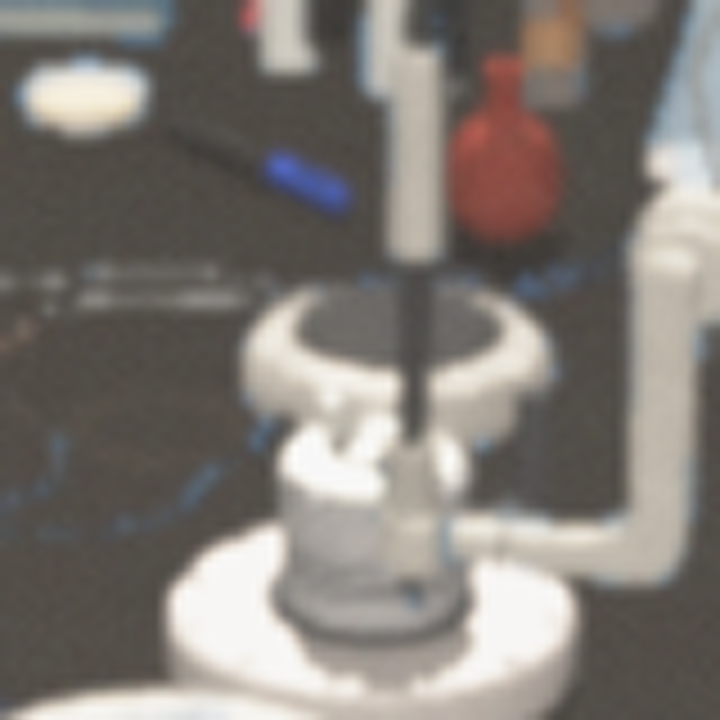

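Call:
jog_arm([
  [-34, 15, -7, 0.03],
  [-68, 30, -15, 0.05],
  [-102, 45, -22, 0.08],
  [-136, 59, -30, 0.11],
  [-170, 74, -37, 0.13],
  [-204, 89, -45, 0.16],
  [-238, 104, -52, 0.19],
])

```text
time_s: 18.25
tool_pos: [0.3685, -0.0018, 0.2938]
tool_rot: [3.139, 0.002, 0.396]
contact_force: [1.9, -2.0, -0.8]
grip_width: 0.651
```

Call:
jog_arm([
  [10, 40, 0, 0],
  [10, 80, 0, 0],
  [10, 120, 0, 0],
  [10, 160, 0, 0],
  [10, 160, 0, 0],
])

```text
time_s: 18.75
tool_pos: [0.4408, -0.1493, 0.2932]
tool_rot: [-3.141, 0.002, 0.391]
contact_force: [-0.9, 0.7, 0.0]
grip_width: 0.651
```

Run:
```python
from h import *
s=bot.sense();print(s['tool_pos'],s['q'].round(2))
c=eyes.capture('top');save('top12.png',cv2.resize(c['frame'][180:290,145:255],(720,720),interpolation=cv2.INTER_CUBIC));save('topfull.png',c['frame'])
P,u,v=pts(c);R=lambda r:np.hypot(P[:,0]-.5095,P[:,1]-.2165)<r
q=P[R(.05)&(P[:,2]>.083)]
f=q[(q[:,2]<.094)];print('flange z',np.median(f[:,2]),np.percentile(f[:,2],[10,90]))
a=np.c_[f[:,:2]-[.5095,.2165],np.ones(len(f))];k=abs(f[:,2]-np.median(f[:,2]))<.003;print('plane',np.linalg.lstsq(a[k],f[k,2],rcond=None)[0])
t=q[q[:,2]>.097];print('tabs',len(t),t[:,2].max())
d=t[:,:2]-[.5095,.2165];y=d[:,0]*np.sin(.587)-d[:,1]*np.cos(.587);print(np.sort(y).round(4))
for l in('dust_cap','petri_dish','beaker_100'):
    for r in regions_of(l,c): 
        Q,_,_=pts(c,r['region']);print(l,round(r['confidence'],2),np.round(r['extent']),np.median(Q,0).round(3))
w=None
c=eyes.capture('side');P,u,v=pts(c)
q=P[R.__call__(.05)[:0]] if 0 else P[(np.hypot(P[:,0]-.5095,P[:,1]-.2165)<.045)&(P[:,2]>.08)&(P[:,2]<.12)]
print('side z',np.percentile(q[:,2],[10,50,90]))
save('sidefull.png',c['frame'])
```

```text
[ 0.44081807 -0.14931042  0.29319564] [ 1.21  0.16 -1.03  1.89  0.15  1.18 -1.05]
flange z 0.08916579619378884 [0.08581543 0.09188651]
plane [ 0.00094403 -0.00376975  0.08923353]
tabs 48 0.11351918152668738
[-0.0199 -0.0196 -0.0192 -0.0189 -0.0187 -0.0181 -0.0177 -0.0176 -0.0174
 -0.0171 -0.0171 -0.017  -0.0164 -0.0163 -0.0162 -0.0159 -0.0158 -0.0156
 -0.0152 -0.0151 -0.0148 -0.0147 -0.0146 -0.004   0.0009  0.0016  0.0158
  0.0159  0.016   0.0162  0.0164  0.017   0.0172  0.0172  0.0177  0.0178
  0.0183  0.0185  0.0187  0.0191  0.0195  0.0197  0.0198  0.0199  0.0202
  0.0205  0.0208  0.0208]
dust_cap 0.55 [193. 238.  24.  30.] [0.509 0.216 0.09 ]
beaker_100 0.75 [478. 236.  30.  27.] [ 0.528 -0.494  0.034]
side z [0.0823834  0.08708274 0.10008909]
```

View pics/top12.png

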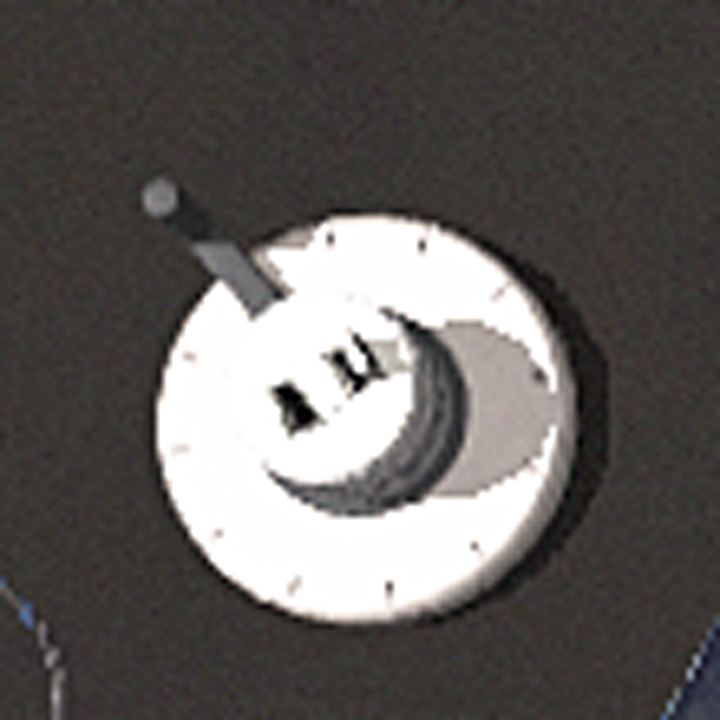

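View pics/topfull.png

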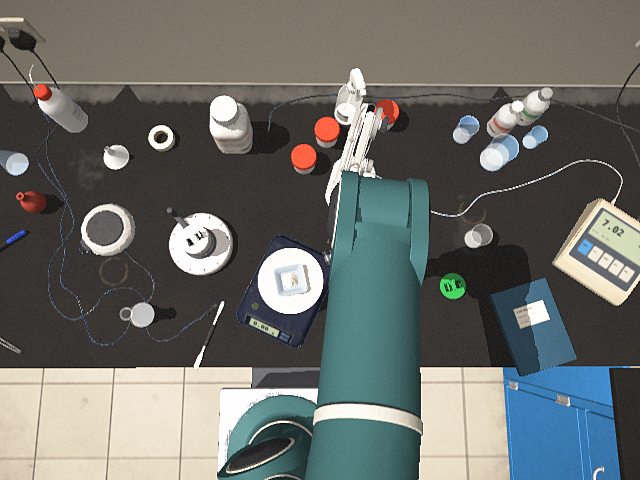

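Call:
jog_arm([
  [-25, 18, 0, 0],
  [-50, 36, 0, 0],
  [-77, 55, 0, 0],
  [-77, 55, 0, 0],
  [-77, 55, 0, 0],
])

```text
time_s: 19.5
tool_pos: [0.39, -0.2256, 0.2937]
tool_rot: [3.139, 0.003, 0.395]
contact_force: [-0.8, 0.5, 0.7]
grip_width: 0.646
```

Run:
```python
from h import *
s=bot.sense();print(s['tool_pos'],s['contact_force'],s['q'].round(2))
c=eyes.capture('side');save('sidefull2.png',c['frame'])
for l in('petri_dish',):
    for r in regions_of(l,c):
        Q,_,_=pts(c,r['region']);print(l,round(r['confidence'],2),np.round(r['extent']),np.median(Q,0).round(3))
```

```text
[ 0.38998542 -0.22556039  0.29369208] [-0.7993728   0.52911158  0.66300353] [ 1.38  0.1  -0.97  1.92  0.09  1.17 -0.8 ]
petri_dish 0.77 [356. 302.  26.  16.] [ 0.594 -0.329  0.008]
```

View pics/sidefull2.png

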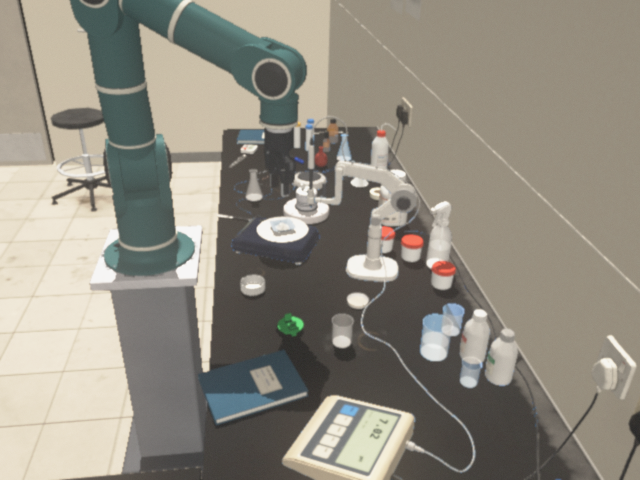

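The petri dish (358,300), beaker (343,330) and green cap (290,326) are where they were. The white cap sits in the port (306,195) and the robot is clear.

```bash
python3 -c "
from rig import finish_job
print(finish_job())"
```

```text
the job is handed in; nothing more can be done
None
```

The sensor is parked and the white dust cap is seated in its port. I handed the job in at about 19.5 s, and no verdict is reported.

- **Head:** I swung it two clicks counter-clockwise by the crank post, with the fingers loosely round it. The arm then measured 42.1° against about 42.4° for the park mark. It covers the long bar, and the later pictures show it still there.
- **Cap:** I pinched the tabs, carried the cap past the electrode stand on the robot's side, and lowered it into the port until it met the rim, pressing with about 18 N. After release the flange top measures 89 mm (85 mm rim plus 4 mm flange) and lies level. The tabs measure about ±20 mm, which is fully sprung out.
- **Bystanders:** The petri dish and beaker are within 1–2 mm of where they started, and the green look-alike looks unmoved in the pictures.

- **Forces and joints:** During the crank swing the wrist force read 36 N for a moment. It read about 24 N when the closing fingertips pressed on the cap's flange. Joint 3 came within about 0.01 rad of its limit while carrying the cap, but no reading I took was past it.
- **Less certain:** The side camera put the port 2–4 mm off the top camera's estimate in y. I used a value close to the top camera's, and the cap went in without catching. The tongues under the rim cannot be seen directly; I judge them latched from the free tabs and the flange height.

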